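Nudge the board carrier onto its jig pins

TASK

The metal carrier plate with the laptop board on it lies askew on top of the repair jig's two locating pins. Gently nudge it sideways with the fingers, without gripping or lifting it, until its round hole and its slot drop over the pins and the plate lies fully flat on the jig. Leave the jar, the screwdriver and the heat sink where they are, and end with the fingers clear.

Things in the scene. Friction and masses are not known exactly. Their poses are not given: they have to be found in the camera images.
- jig: Fixed grey jig plate on the bench, 12 mm thick; origin at bench level under its middle. x points away from the robot, y left (turned by the jig's yaw). It spans x -90 to +100 mm, y -145 to +145 mm. Two steel pins stand on it, at x +37 mm, y +60 and -60 mm; thin white lines outline the seated carrier. Seated, the carrier's origin is at x 0, y 0, z 12 mm here, axes parallel.
- carrier: Loose aluminium plate, 110 (x) by 170 (y) by 5 mm, about 0.3 kg, with a green board on it; parts reach 10 mm above the underside. Origin: centre of the underside; axes as the jig's. At the start it lies 16 to 24 mm too far to the jig's +x, up to 20 mm off in y, turned up to 0.1 rad, and tilted: -x edge on the jig, +x part on the pins, underside of the +x edge 10 to 15 mm above the jig.
- pin_left (a point): Tip of the left pin (jig +y side), steel, 8 mm in diameter, 8 mm tall above the jig's top face, nose tapering over the upper 3.5 mm to 4 mm in diameter. Goes into the round hole.
- pin_right (a point): Tip of the right pin (jig -y side), same shape. Goes into the slot.
- round_hole (a point): Centre, at the plate's upper face (5 mm above its underside), of the carrier's round hole: 11 mm in diameter, through, at carrier x +37 mm, y +60 mm. The carrier slides under a few newtons and drops some 8 mm to lie flat once both openings are over the pins.
- slot (a point): Centre, at the plate's upper face, of the carrier's slot: 11 mm along x by 15 mm along y, through, at carrier x +37 mm, y -60 mm.
- jar: Bystander: small closed amber jar, 42 mm in diameter, 45 mm tall, standing on the bench about 0.2 m to the left of the jig's centre. Origin at the centre of its underside.
- screwdriver: Bystander: screwdriver with a black handle, about 0.2 m long, lying on the bench about 0.22 m to the right of the jig's centre.
- heatsink: Bystander: finned aluminium heat sink, 40 x 40 x 24 mm, on the bench about 0.22 m to the left of the jig's centre. Origin at the centre of its underside.
There are look-alikes about, which are no part of the job. Of the things that look like the carrier, the middle-sized one is meant.

How it is judged:
At the end, for the whole second after the job is handed in: The carrier lies flat on the jig with both pins through its holes: underside within 1.5 mm of the jig's top face, tilt under 0.02 rad, round hole within 3 mm of the left pin's axis and slot within 5 mm of the right pin's, at rest (horizontal distance between round_hole and pin_left below 0.003 m and horizontal distance between slot and pin_right below 0.005 m and z of carrier in the frame of jig between 0.01 and 0.0135 m and angle between carrier's own z axis and vertical below 0.02 rad and linear speed of carrier below 0.01 m/s and angular speed of carrier below 0.05 rad/s); the robot touches nothing.
It fails at once if the carrier is lifted: its origin (underside centre) rises more than 22 mm above the jig's top face (z of carrier in the frame of jig above 0.034 m).
It fails at once if the carrier is pushed or squeezed with more than 40 N (contact force between the fingers and carrier above 40 N).
It fails at once if a bystander (jar, screwdriver, heat sink) is moved by more than 15 mm (distance of any of jar, screwdriver, heatsink from where it was at the start of the episode above 0.015 m).
It also fails if it takes over 72 s, if anything falls off the work surface, if the arm or the gripper's body presses on something with over 40 N, if the wrist force passes 120 N, or if a joint passes its speed limit or range.

ROBOT

A 6-joint arm with a two-finger parallel gripper is mounted at the origin on the work surface. World frame = base frame: x ahead of the robot, y to its left, z up, the work surface at z = 0. Lengths are in m, angles in rad, forces in N, time in s.
With the tool pointing down it reaches from about 0.35 to 0.725 m from the base axis. Payload 6 kg.
Tool frame: the origin (TCP) lies where the fingers leave the gripper's body, on its centre line; the fingertips stand 73 mm ahead of it and the grasp point (between the pads) lies 54 mm ahead of it; z points along the fingers, y is the direction in which the jaws open and shut (so a half turn about z gives the same grasp; the last joint's range is limited). The gripper opens to 85 mm and grips with 20 to 120 N. Pads are 22 mm wide; open, the fingers measure 114 mm over their backs; the gripper's body (76 mm by 85 mm) begins 54 mm behind the grasp point. The pads swing forward as they close: fully open they stand 13 mm farther back than shut.
Start: joints at [-0.817, 0.04, 0.085, 0, -1.615, -0.334], TCP at [0.245, -0.548, 0.304] pointing down, gripper open.
Joint ranges: [-2.56, 2.56], [-1.29, 2.01], [-1.08, 1.49], [-3.29, 1.98], [-2.81, -0.18], [-2.99, 2.99]. Speed limits (rad/s): [2.57, 2.57, 3.01, 3.14, 3.14, 3.14].

INTERFACE

Orientations are given as a rotation vector (axis times angle).
In Python, from plant import robot gives the robot as it stands. The module is installed in compiled form; this text tells all that it offers.
- The arm moves only by the tool send_rows, never from a script. Its argument "steps" is a list that holds one entry, the list of rows, each a list of 7 numbers: the shift along the tool's x, y, z in cm, then the turn, a rotation vector about the tool's x, y, z in rad, then the finger opening in cm, from 0 to 8.54. A call has 1 to 20 rows; each row is the pose to reach, as a shift and turn from the pose commanded when the call began, along the tool's axes at that moment; what a row does not reach only later rows make up. A row lasts 1/10 s, in which the tool goes at most 50 mm and 8.59 degrees, less where a joint would pass 70% of its speed; a pose out of reach is approached as far as the arm can. A call with a gripper value outside its range is refused whole. The fingers move at their own pace and stop on an object; the grip force is fixed at half the most. Time passes only in rows, so rows that repeat a pose let the fingers close. It gives the time, the measured TCP pose, the force and the opening at its end, in the units of the state.
- robot.state(): the state, without advancing time (a new reading comes with each control period).
- robot.read_camera(name): name is "side" or "top" or "wrist"; returns the picture (420x560x3 uint8, red, green, blue); there is no depth.
- robot.camera_info(name): a dict with "fx", "fy", "cx", "cy" (pixels), "k1" (the pictures are not rectified: a ray, as slopes to the right and down, at radius r is drawn at 1 + k1 r^2 times it, then the intrinsics apply), "R" (3x3) and "t" (3): a world point X has camera coordinates R X + t. Camera axes: x right, y down, z forward; pixel columns grow to the right and rows downward; lengths in m; the calibration is good to about 2 mm. A picture is of the moment at which its call begins: read the wrist's pose just before it. camera_info takes no time and is no camera call; for the wrist camera it gives the pose at the moment of the call.
- robot.sign_off(): hands the job in, once; it reports no verdict.
Trained networks look in the newest picture that a camera, given by its name, has taken for a name from the list of things; names that differ only in an ending like _2 or _b are one class to them, and where a whole thing is asked for, a point or a joint stands for the part that bears it (a point fixed in the world has none). Each returns a list of dicts, best first, with "confidence" (0 to 1); they miss things now and then, are a little off and sometimes report something else, mostly with a low value. They report only what shows in the picture. A call takes as long as a camera call. They do not tell look-alikes from the thing itself.
- robot.boxes_of(camera, name): "extent" ([left, top, width, height] in pixels, round what is visible of it).
- robot.trace(camera, name): "mask" (420x560 bool, what is visible of it) and "extent" ([left, top, width, height] in pixels, round what is visible of it).
- robot.tip_of(camera, name): "location" ([row, column] in pixels: a listed point, or the origin of a listed thing).
The state is a dict: "clock": time; "joint_pos": joint angles; "joint_vel": joint speeds; "tau": joint torques, N m; "position": TCP position; "tool_rot": TCP orientation; "force": force on the tool from outside, world axes, zero at the start; "wrist_torque": the same for the moment, N m; "width": finger opening in m.
Only numpy, scipy, OpenCV 4.12 (cv2) and the standard library are available. Lean on these libraries where they do the work, as an engineer would, in place of code of your own. Each camera call takes 0.05 s, during which the arm holds its last target.

## Working session

There is one attempt and no reset: what is moved stays moved. The work goes in short steps, Python scripts to look and compute and a tool call to move; the robot and the scene stay as the last step left them, time stands still between calls to the robot, and variables do not carry over. Pictures are saved under pics/ and viewed, and the job is handed in when it is done.

Besides the shell and the picture viewer there is one more tool, called after "Request:" by a JSON object that holds its "api" and its "payload". send_rows: Moves the arm, as the interface text tells. Its arguments: {"type":"object","properties":{"steps":{"type":"array","items":{"type":"array","items":{"type":"array","items":{"type":"number"}}}}},"required":["steps"]}

```bash
mkdir -p pics
python3 - <<'E'
from plant import robot
import cv2
s=robot.state();print(s['clock'],s['position'],s['tool_rot'],s['width'])
for c in ['top','side','wrist']:
    im=robot.read_camera(c);cv2.imwrite(f'pics/{c}0.png',im[:,:,::-1])
    i=robot.camera_info(c);print(c,i)
    for n in ['carrier','jig','pin_left','pin_right','round_hole','slot']:
        if c=='wrist':continue
        if n in('carrier','jig'):
            print(n,[(d['extent'],round(d['confidence'],2)) for d in robot.boxes_of(c,n)])
        else: print(n,[(d['location'],round(d['confidence'],2)) for d in robot.tip_of(c,n)])
E
```

```text
0.0 [ 0.24454403 -0.5476767   0.30285827] [ 6.54540676e-01 -3.07213139e+00 -2.71133048e-03] 0.08543124142667402
top {'fx': 386.68516320470343, 'fy': 386.68516320470343, 'cx': 278.78814039875, 'cy': 208.33516003604274, 'k1': -0.06579983370185255, 'R': array([[ 0.00454952, -0.999955  ,  0.00832465],
       [-0.99848016, -0.00499973, -0.054885  ],
       [ 0.05492415, -0.0080623 , -0.99845798]]), 't': array([0.01776688, 0.52424328, 1.11367537])}
carrier [([357.0, 247.1, 84.8, 91.5], 0.89), ([267.2, 110.1, 38.5, 28.4], 0.88), ([263.1, 177.5, 63.5, 48.1], 0.66)]
jig [([243.8, 171.6, 103.7, 76.0], 0.6)]
pin_left [([200.7, 271.5], 0.94)]
pin_right [([194.1, 315.5], 0.88)]
round_hole [([321.7, 396.2], 0.98), ([194.2, 271.1], 0.97), ([130.9, 271.1], 0.85)]
slot [([181.5, 312.1], 0.87), ([133.2, 300.3], 0.81)]
side {'fx': 483.1028110360799, 'fy': 483.1028110360799, 'cx': 275.8813357623882, 'cy': 208.37666790511784, 'k1': 0.0407101614627545, 'R': array([[-0.74724581, -0.6645063 , -0.0074209 ],
       [-0.4103427 ,  0.47016178, -0.78138772],
       [ 0.52272609, -0.58084359, -0.62400173]]), 't': array([0.4120122 , 0.23512439, 0.97036886])}
carrier [([249.8, 179.6, 66.6, 49.4], 0.95), ([390.4, 169.7, 31.0, 30.6], 0.95), ([198.8, 163.7, 39.6, 29.1], 0.91)]
jig [([228.2, 171.9, 120.1, 83.1], 0.68)]
pin_left [([209.6, 269.4], 0.57)]
pin_right [([183.7, 290.5], 0.56)]
round_hole [([188.0, 212.9], 0.76), ([209.5, 258.3], 0.65)]
slot [([173.1, 233.8], 0.89), ([189.0, 285.5], 0.85)]
wrist {'fx': 305.3833672116438, 'fy': 305.3833672116438, 'cx': 274.76028364094657, 'cy': 207.1214322230062, 'k1': -0.03915547672695524, 'R': array([[-0.40839736,  0.91280356, -0.00112007],
       [ 0.86306368,  0.38654219,  0.32512493],
       [ 0.29720815,  0.13181347, -0.94567041]]), 't': array([ 0.59930184, -0.04057559,  0.38085381])}
```

View pics/top0.png

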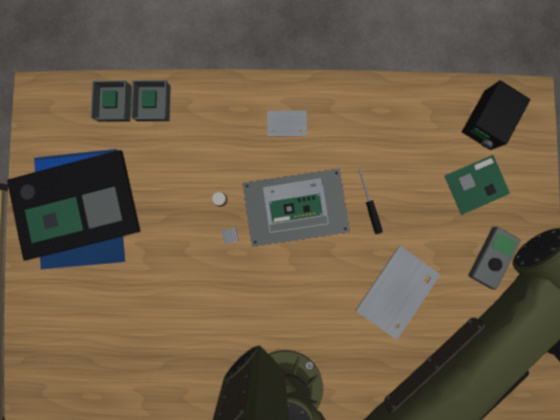

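View pics/side0.png

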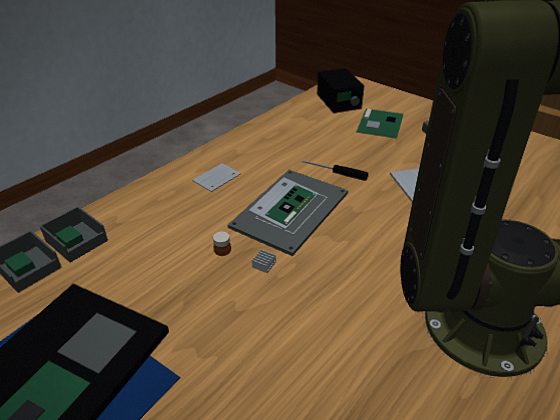

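View pics/wrist0.png

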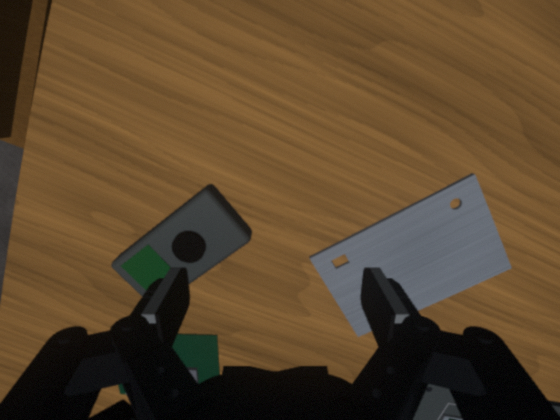

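Run:
```python
import cv2
a=cv2.imread('pics/top0.png');cv2.imwrite('pics/top0c.png',cv2.resize(a[155:260,225:365],None,fx=5.6,fy=5.6,interpolation=cv2.INTER_CUBIC))
a=cv2.imread('pics/side0.png');cv2.imwrite('pics/side0c.png',cv2.resize(a[155:265,215:360],None,fx=5.4,fy=5.4,interpolation=cv2.INTER_CUBIC))
```

```text
(no output)
```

View pics/top0c.png

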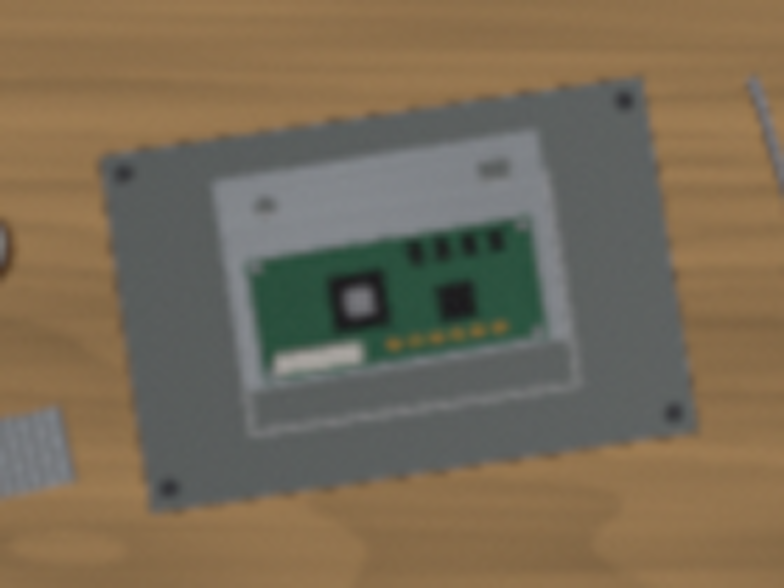

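View pics/side0c.png

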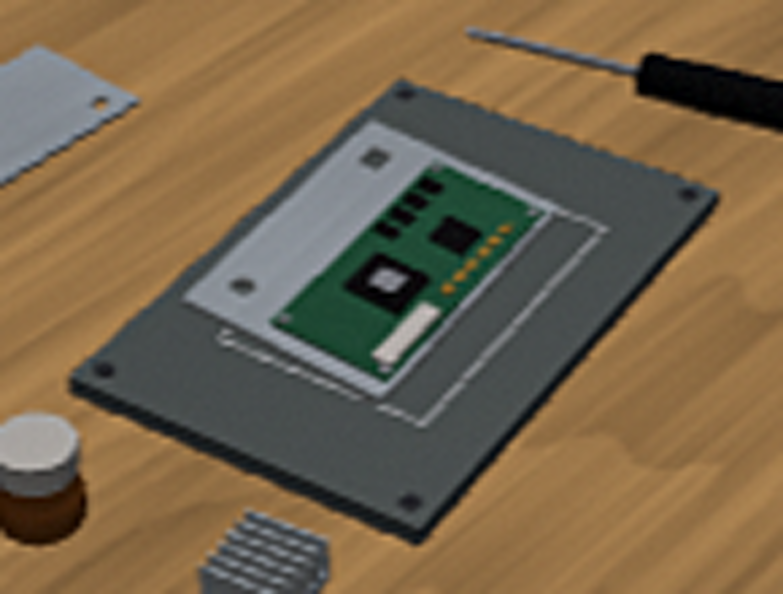

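Three plates look like the carrier in the top view. The small bare plate is at (287,124), the large bare plate is at (398,291), and the middle-sized one with the green board lies on the jig at (295,203). The crop confirms that the one on the jig is the target. I'll do a rough fit first, then take a wrist close-up.

```bash
cat > h.py <<'E'
import numpy as np, cv2
from scipy.spatial.transform import Rotation as Ro
from scipy.optimize import least_squares
def proj(i,X):
    X=np.atleast_2d(X);c=X@np.array(i['R']).T+i['t'];s=c[:,:2]/c[:,2:]
    s=s*(1+i['k1']*(s**2).sum(1,keepdims=True));return s*[i['fx'],i['fy']]+[i['cx'],i['cy']]
def ray(i,uv,z):
    uv=np.atleast_2d(uv).astype(float);d=(uv-[i['cx'],i['cy']])/[i['fx'],i['fy']];s=d.copy()
    for _ in range(20): s=d/(1+i['k1']*(s**2).sum(1,keepdims=True))
    w=np.c_[s,np.ones(len(s))]@np.array(i['R']);C=-np.array(i['R']).T@i['t']
    return C+w*((z-C[2])/w[:,2:])
E
python3 - <<'E'
from h import *
from plant import robot
i=robot.camera_info('top')
px=np.array([[100,158],[643,78],[697,430],[152,510]])/5.6+[225,155]
w=ray(i,px,0.012);print(w.round(4)); 
x=(w[0]+w[1]-w[2]-w[3]);yaw=np.arctan2(x[1],x[0]);y=w[0]+w[3]-w[1]-w[2];print(yaw,np.arctan2(-y[0],y[1]))
print(np.linalg.norm(x)/2,np.linalg.norm(y)/2)
c=w.mean(0)-0.005*np.array([np.cos(yaw),np.sin(yaw),0]);print('jig',c)
for n,p in [('jar',[219,199]),('hs',[230,236]),('sd',[361,170]),('sd',[381,232])]:print(n,ray(i,[p],0.02))
h=ray(i,np.array([[265,205],[493,170]])/5.6+[225,155],0.025);print('holes',h)
k=robot.camera_info('wrist');s=robot.state();C=-k['R'].T@k['t'];T=Ro.from_rotvec(s['tool_rot']).as_matrix()
print('cam in tool',T.T@(C-s['position']),'R', (T.T@k['R'].T).round(3)); print(T.round(3))
E
```

```text
[[ 0.5976  0.126   0.012 ]
 [ 0.6416 -0.1593  0.012 ]
 [ 0.4566 -0.1868  0.012 ]
 [ 0.414   0.0973  0.012 ]]
0.15143293798640065 0.15113677674072998
0.18643166507016665 0.2879558322102778
jig [ 0.52250047 -0.03146085  0.012     ]
jar [[0.55014971 0.19426154 0.02      ]]
hs [[0.44300707 0.16105118 0.02      ]]
sd [[ 0.63770332 -0.22040891  0.02      ]]
sd [[ 0.45628585 -0.27777372  0.02      ]]
holes [[ 0.57199399  0.03930886  0.025     ]
 [ 0.59087395 -0.07876963  0.025     ]]
cam in tool [ 0.08493451  0.00102832 -0.07013946] R [[ 0.001 -0.946 -0.325]
 [ 1.     0.001 -0.001]
 [ 0.001 -0.325  0.946]]
[[-0.913 -0.408 -0.   ]
 [-0.408  0.913  0.   ]
 [-0.     0.    -1.   ]]
```

Request:
{"api": "send_rows", "payload": {"steps": [[[-4, 2.6, 0.6, 0, 0, 0.02, 8.5], [-8, 5.2, 1.3, 0, 0, 0.04, 8.5], [-12, 7.9, 1.9, 0, 0, 0.06, 8.5], [-16, 10.5, 2.5, 0, 0, 0.08, 8.5], [-20, 13.1, 3.2, 0, 0, 0.1, 8.5], [-24, 15.7, 3.8, 0, 0, 0.12, 8.5], [-28, 18.3, 4.4, 0, 0, 0.14, 8.5], [-32, 20.9, 5.1, 0, 0, 0.16, 8.5], [-36, 23.6, 5.7, 0, 0, 0.18, 8.5], [-40, 26.2, 6.4, 0, 0, 0.21, 8.5], [-44, 28.8, 7, 0, 0, 0.23, 8.5], [-48, 31.4, 7.6, 0, 0, 0.25, 8.5], [-50.5, 33, 8, 0, 0, 0.26, 8.5], [-52, 34, 8.3, 0, 0, 0.27, 8.5], [-52.3, 34.2, 8.3, 0, 0, 0.27, 8.5], [-52.3, 34.2, 8.3, 0, 0, 0.27, 8.5], [-52.3, 34.2, 8.3, 0, 0, 0.27, 8.5]]]}}

```text
clock: 2.45
position: [0.5825, -0.023, 0.2213]
tool_rot: [-0.234, 3.132, -0.0]
force: [1.2, -0.3, 1.1]
width: 0.0848
```

```bash
cat > look.py <<'E'
import sys,pickle
from h import *
from plant import robot
n=sys.argv[1]; cams=sys.argv[2:] or ['wrist']
s=robot.state();print(s['clock'],s['position'].round(4),s['tool_rot'].round(4),s['force'].round(1),s['width'])
for c in cams:
    k=robot.camera_info(c);im=robot.read_camera(c);pickle.dump((k,s,im),open(f'{c}_{n}.pkl','wb'));cv2.imwrite(f'pics/{c}_{n}.png',im[:,:,::-1])
    if c=='wrist':
        for q in ['round_hole','slot','pin_left','pin_right']:
            print(q,[(np.round(d['location'],1),round(d['confidence'],2)) for d in robot.tip_of(c,q)])
E
python3 look.py a wrist
```

```text
2.45 [ 0.5825 -0.023   0.2213] [-2.3440e-01  3.1325e+00 -1.0000e-04] [ 1.2 -0.3  1.1] 0.08482944313205287
round_hole [(array([338.9, 306.3]), 0.89), (array([197.4, 343.2]), 0.65)]
slot [(array([327.6, 237.1]), 0.79)]
pin_left []
pin_right []
```

View pics/wrist_a.png

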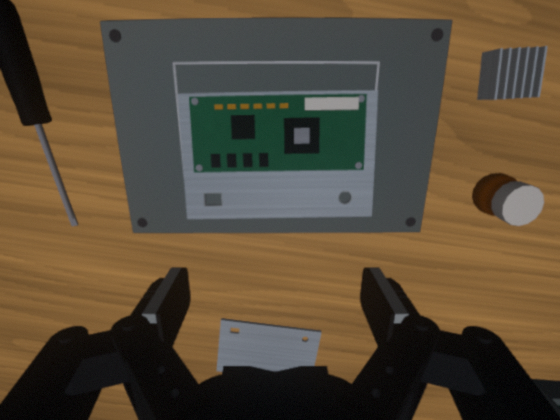

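Run:
```python
import cv2
a=cv2.imread('pics/wrist_a.png')
b=a[10:240,95:460];cv2.imwrite('pics/wa1.png',cv2.resize(a[40:240,120:290],None,fx=3,fy=3,interpolation=cv2.INTER_CUBIC));cv2.imwrite('pics/wa2.png',cv2.resize(a[40:240,270:440],None,fx=3,fy=3,interpolation=cv2.INTER_CUBIC))
```

```text
(no output)
```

View pics/wa1.png

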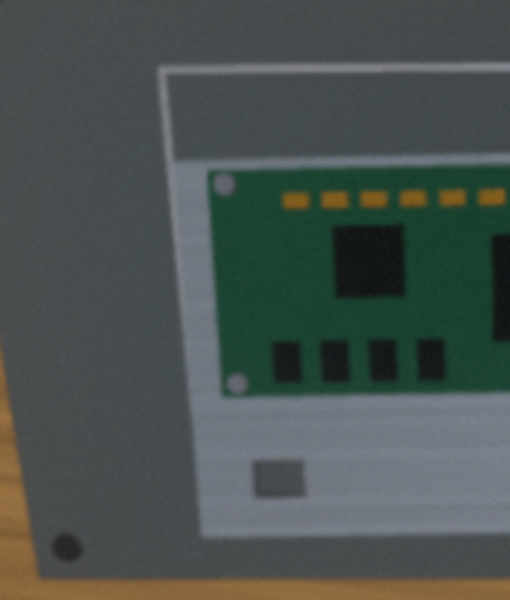

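View pics/wa2.png

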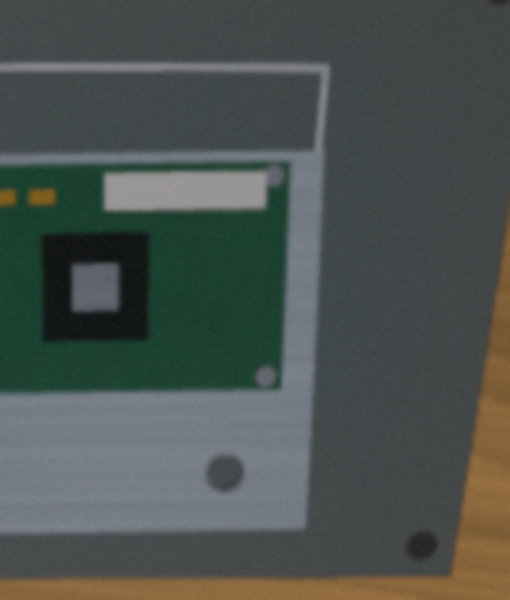

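```bash
cat > fit.py <<'E'
from h import *
def fitjig(k,jig,outl):
    J=np.array([[-.09,-.145,0.012],[-.09,.145,.012],[.1,-.145,.012],[.1,.145,.012]]);O=np.array([[-.055,-.085,.012],[-.055,.085,.012]])
    M=np.r_[J,O][:4+len(outl)];P=np.r_[jig,outl] if len(outl) else np.array(jig)
    def W(p,X): return X@Ro.from_euler('z',p[2]).as_matrix().T+[p[0],p[1],0]
    f=lambda p:(proj(k,W(p,M))-P).ravel()
    r=least_squares(f,[.5225,-.031,.151]);print('jig',r.x.round(4),'res',f(r.x).round(1));return r.x
def fitcar(k,jp,pts):
    # pts: dict of carrier-point px
    N={'mm':[-.055,-.085,.005],'mp':[-.055,.085,.005],'pm':[.055,-.085,.005],'pp':[.055,.085,.005],'slot':[.037,-.06,.005],'hole':[.037,.06,.005]}
    X=np.array([N[q] for q in pts]);P=np.array(list(pts.values()))
    def T(p,X):  # jig frame: x,y of carrier, yaw, pitch; -x lower edge at z=.012
        R=(Ro.from_euler('z',p[2])*Ro.from_euler('y',-p[3])).as_matrix()
        Y=X@R.T+[p[0],p[1],.012+.055*np.sin(p[3])]
        return Y@Ro.from_euler('z',jp[2]).as_matrix().T+[jp[0],jp[1],0]
    f=lambda p:(proj(k,T(p,X))-P).ravel()
    r=least_squares(f,[.02,0,0,.1]);print('carrier in jig x,y mm, yaw, pitch',(r.x[:2]*1e3).round(1),r.x[2:].round(4),'res',f(r.x).round(1));
    return r.x,T
E
python3 - <<'E'
import pickle
from fit import *
k,s,im=pickle.load(open('wrist_a.pkl','rb'))
jp=fitjig(k,[[101,20],[451,20],[133.3,232.7],[420.7,232]],[[173,62],[380,61.3]])
p,T=fitcar(k,jp,dict(mm=[178,93.3],mp=[377.3,90],pm=[187,219],pp=[371.7,216.3],slot=[213,199.7],hole=[344.7,197.7]))
E
```

```text
jig [ 0.5209 -0.0304  0.1528] res [-1.8 -0.9  2.7 -1.9 -0.9 -0.1  0.1  0.1  2.5  1.6 -2.7  1.7]
carrier in jig x,y mm, yaw, pitch [23.3  1.7] [0.0136 0.1155] res [-0.5  0.3  0.5  0.3 -0.  -0.  -0.1  0.  -0.2 -0.3  0.4 -0.3]
```

Run:
```python
import pickle
from fit import *
k,s,im=pickle.load(open('wrist_a.pkl','rb'))
jp=fitjig(k,[[101,20],[451,20],[133.3,232.7],[420.7,232]],[])
p,T=fitcar(k,jp,dict(mm=[178,93.3],mp=[377.3,90],pm=[187,219],pp=[371.7,216.3],slot=[213,199.7],hole=[344.7,197.7]))
print(proj(k,np.array([[-.055,-.085,.012],[-.055,.085,.012]])@Ro.from_euler('z',jp[2]).as_matrix().T+[jp[0],jp[1],0]))
a=cv2.imread('pics/wrist_a.png')
cv2.imwrite('pics/wa3.png',cv2.resize(a[5:75,90:290],None,fx=4,fy=4,interpolation=cv2.INTER_CUBIC));cv2.imwrite('pics/wa4.png',cv2.resize(a[5:75,280:480],None,fx=4,fy=4,interpolation=cv2.INTER_CUBIC))
```

```text
jig [ 0.5218 -0.0304  0.1528] res [-1.7  0.3  2.5 -0.7 -0.8  0.7 -0.1  0.9]
carrier in jig x,y mm, yaw, pitch [22.4  1.7] [0.0136 0.1155] res [-0.5  0.3  0.5  0.3 -0.  -0.  -0.1  0.  -0.2 -0.3  0.4 -0.3]
[[175.49911077  64.66891789]
 [377.16799765  64.12929839]]
```

View pics/wa3.png

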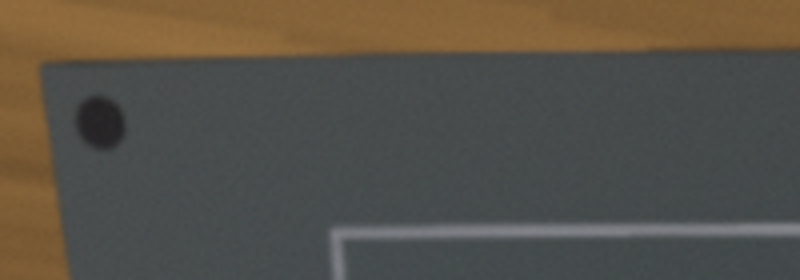

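View pics/wa4.png

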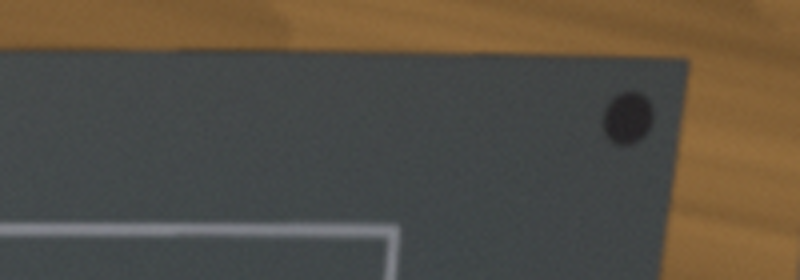

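Run:
```python
import pickle
from fit import *
k,s,im=pickle.load(open('wrist_a.pkl','rb'))
T=Ro.from_rotvec(s['tool_rot']).as_matrix()
for z in (.06,.073):
  for x in(-.011,.011):
    print(z,x,proj(k,np.array([[x,-.0425,z],[x,.0425,z]])@T.T+s['position']).round(0).tolist())
```

```text
0.06 -0.011 [[190.0, 302.0], [357.0, 303.0]]
0.06 0.011 [[186.0, 264.0], [361.0, 265.0]]
0.073 -0.011 [[196.0, 288.0], [351.0, 288.0]]
0.073 0.011 [[192.0, 252.0], [355.0, 252.0]]
```

Request:
{"api": "send_rows", "payload": {"steps": [[[-1.5, 0.1, 1, 0, 0, 0, 8.5], [-3, 0.3, 3, 0, 0, -0.003, 8.5], [-4.5, 0.4, 5, 0, 0, -0.003, 8.5], [-4.7, 0.4, 7, 0, 0, -0.003, 8.5], [-4.7, 0.4, 9, 0, 0, -0.003, 8.5], [-4.7, 0.4, 10.5, 0, 0, -0.003, 8.5], [-4.7, 0.4, 11.1, 0, 0, -0.003, 8.5], [-4.7, 0.4, 11.1, 0, 0, -0.003, 8.5], [-4.7, 0.4, 11.1, 0, 0, -0.003, 8.5]]]}}

```text
clock: 3.6
position: [0.6291, -0.0115, 0.1111]
tool_rot: [-0.24, 3.131, -0.0]
force: [-0.6, 0.2, 0.6]
width: 0.0849
```

```bash
python3 look.py b wrist side
python3 - <<'E'
import cv2
a=cv2.imread('pics/side_b.png');cv2.imwrite('pics/side_bc.png',cv2.resize(a[125:265,175:365],None,fx=4.2,fy=4.2,interpolation=cv2.INTER_CUBIC))
E
```

```text
3.6 [ 0.6291 -0.0115  0.1111] [-2.3980e-01  3.1308e+00 -1.0000e-04] [-0.6  0.2  0.6] 0.08492528933391776
round_hole [(array([172.2, 389.6]), 0.97)]
slot [(array([377.1, 206.4]), 0.71), (array([174.6, 159.8]), 0.67)]
pin_left []
pin_right []
```

View pics/side_bc.png

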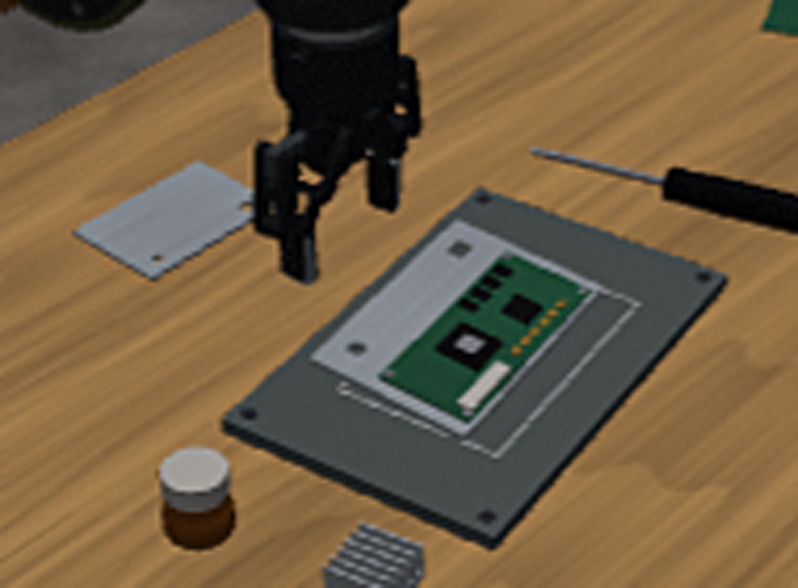

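View pics/wrist_b.png

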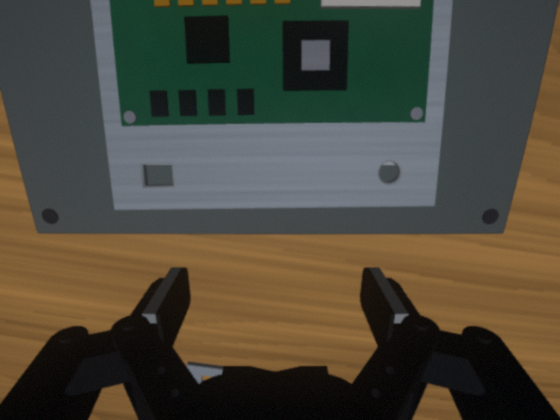

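Request:
{"api": "send_rows", "payload": {"steps": [[[0, 0, 1, 0, 0, 0, 8.5], [0, 0, 2, 0, 0, 0, 8.5], [0, 0, 3, 0, 0, 0, 8.5], [0, 0, 3.5, 0, 0, 0, 8.5], [0, 0, 3.5, 0, 0, 0, 8.5], [0.5, 0, 3.5, 0, 0, 0, 8.5], [1.0, 0, 3.5, 0, 0, 0, 8.5], [1.3, 0, 3.5, 0, 0, 0, 8.5], [1.3, 0, 3.5, 0, 0, 0, 8.5], [1.3, 0, 3.5, 0, 0, 0, 8.5]]]}}

```text
clock: 4.9
position: [0.6158, -0.0134, 0.0753]
tool_rot: [-0.24, 3.132, 0.0]
force: [0.9, 0.5, 0.2]
width: 0.0852
```

```bash
python3 look.py c wrist side
python3 - <<'E'
import cv2
a=cv2.imread('pics/side_c.png');cv2.imwrite('pics/side_cc.png',cv2.resize(a[125:265,175:365],None,fx=4.2,fy=4.2,interpolation=cv2.INTER_CUBIC))
E
```

```text
4.9 [ 0.6158 -0.0134  0.0753] [-2.3980e-01  3.1318e+00  3.0000e-04] [0.9 0.5 0.2] 0.08519628823234988
round_hole []
slot [(array([228.9, 131.7]), 0.6)]
pin_left []
pin_right []
```

View pics/side_cc.png

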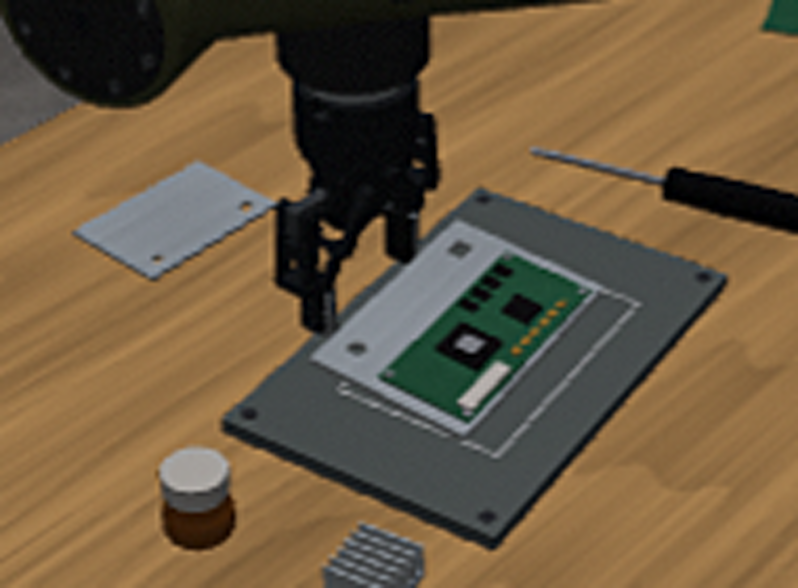

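View pics/wrist_c.png

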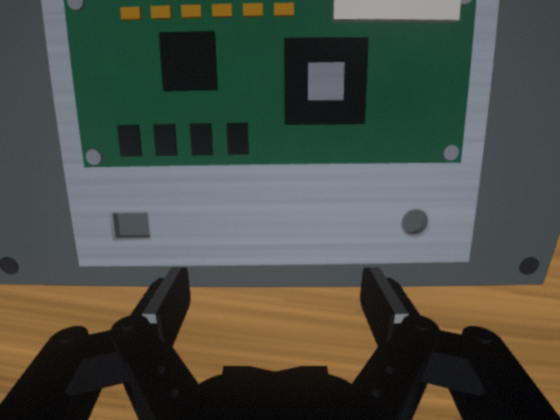

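Request:
{"api": "send_rows", "payload": {"steps": [[[0.2, 0, 0, 0, 0, 0, 8.5], [0.4, 0, 0, 0, 0, 0, 8.5], [0.5, 0, 0, 0, 0, 0, 8.5], [0.6, 0, 0, 0, 0, 0, 8.5], [0.7, 0, 0, 0, 0, 0, 8.5], [0.8, 0, 0, 0, 0, 0, 8.5], [0.9, 0, 0, 0, 0, 0, 8.5], [1.0, 0, 0, 0, 0, 0, 8.5], [1.1, 0, 0, 0, 0, 0, 8.5], [1.2, 0, 0, 0, 0, 0, 8.5]]]}}

```text
clock: 6.2
position: [0.6038, -0.0152, 0.0749]
tool_rot: [0.24, -3.132, -0.0]
force: [0.9, 0.3, -0.4]
width: 0.0848
```

```bash
python3 look.py d wrist
```

```text
6.2 [ 0.6038 -0.0152  0.0749] [ 2.3980e-01 -3.1324e+00 -2.0000e-04] [ 0.9  0.3 -0.4] 0.08476457362704173
round_hole [(array([239.5, 411.9]), 0.56)]
slot [(array([238.6, 134.8]), 0.63)]
pin_left []
pin_right []
```

View pics/wrist_d.png

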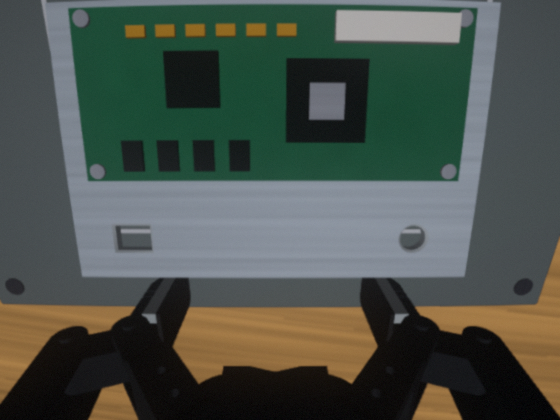

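Request:
{"api": "send_rows", "payload": {"steps": [[[0.1, 0, 0, 0, 0, 0, 8.5], [0.2, 0, 0, 0, 0, 0, 8.5], [0.3, 0, 0, 0, 0, 0, 8.5], [0.4, 0, 0, 0, 0, 0, 8.5], [0.5, 0, 0, 0, 0, 0, 8.5], [0.6, 0, 0, 0, 0, 0, 8.5], [0.7, 0, 0, 0, 0, 0, 8.5], [0.8, 0, 0, 0, 0, 0, 8.5], [0.9, 0, 0, 0, 0, 0, 8.5], [1.0, 0, 0, 0, 0, 0, 8.5], [1.1, 0, 0, 0, 0, 0, 8.5]]]}}

```text
clock: 7.55
position: [0.5929, -0.0169, 0.0749]
tool_rot: [0.24, -3.132, -0.0]
force: [0.7, -0.2, -0.5]
width: 0.0849
```

```bash
python3 look.py e wrist
```

```text
7.55 [ 0.5929 -0.0169  0.0749] [ 2.3980e-01 -3.1323e+00 -1.0000e-04] [ 0.7 -0.2 -0.5] 0.08486933442985392
round_hole [(array([238.1, 411.6]), 0.87)]
slot [(array([241.9, 139.7]), 0.84)]
pin_left [(array([219.8, 404.7]), 0.66)]
pin_right [(array([220.1, 131.9]), 0.95)]
```

View pics/wrist_e.png

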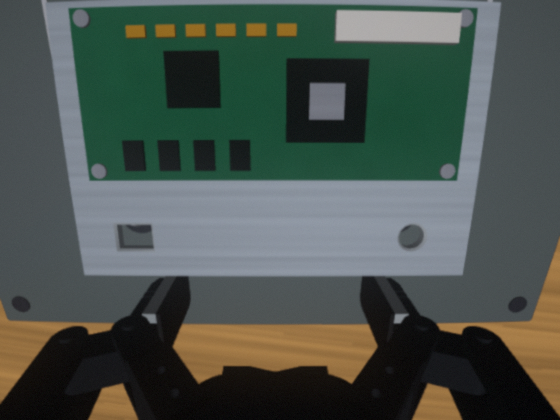

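Run:
```python
import cv2,numpy as np
a=cv2.imread('pics/wrist_e.png')
f=lambda x:cv2.convertScaleAbs(cv2.resize(x,None,fx=6,fy=6,interpolation=cv2.INTER_CUBIC),alpha=1.7)
cv2.imwrite('pics/we.png',np.hstack([f(a[210:265,105:170]),f(a[210:265,380:445])]))
```

```text
(no output)
```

View pics/we.png

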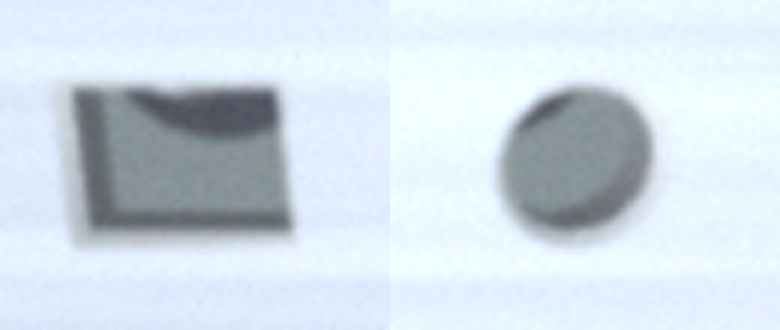

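Run:
```python
import pickle
from fit import *
k,s,im=pickle.load(open('wrist_e.pkl','rb'))
jp=np.array([.5218,-.0304,.1528])
W=lambda X:np.array(X)@Ro.from_euler('z',jp[2]).as_matrix().T+[jp[0],jp[1],0]
print('pin base R,L',proj(k,W([[.037,-.06,.012],[.037,.06,.012]])).round(1).tolist(),'tip',proj(k,W([[.037,-.06,.02],[.037,.06,.02]])).round(1).tolist())
print('base +x rim',proj(k,W([[.041,-.06,.012],[.041,.06,.012]])).round(1).tolist())
print('jig +x corners',proj(k,W([[.1,-.145,.012],[.1,.145,.012]])).round(1).tolist())
a=cv2.imread('pics/wrist_e.png');
cv2.imwrite('pics/we2.png',np.hstack([cv2.resize(a[255:330,0:120],None,fx=3.3,fy=3.3),cv2.resize(a[255:330,440:560],None,fx=3.3,fy=3.3)]))
```

```text
pin base R,L [[140.1, 215.0], [396.3, 215.4]] tip [[132.6, 221.3], [403.0, 221.7]]
base +x rim [[141.3, 223.0], [395.2, 223.3]]
jig +x corners [[7.2, 321.2], [531.9, 322.4]]
```

View pics/we2.png

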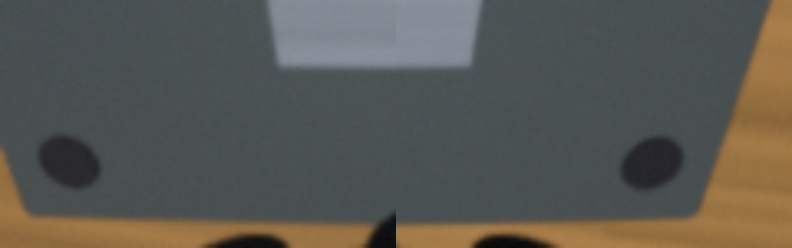

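Run:
```python
import pickle
from fit import *
k,s,im=pickle.load(open('wrist_e.pkl','rb'))
for jp in ([.5218,-.0304,.1528],):
    p,T=fitcar(k,np.array(jp),dict(pm=[84.2,275.3],pp=[463,275.3],slot=[134,237],hole=[411.2,237],mm=[47,3],mp=[498,3]))
    p,T=fitcar(k,np.array(jp),dict(pm=[84.2,275.3],pp=[463,275.3],slot=[134,237],hole=[411.2,237]))
```

```text
carrier in jig x,y mm, yaw, pitch [5.8 2.3] [0.0015 0.0947] res [-0.1 -0.1 -1.   0.  -0.   0.6  0.6  0.6 -1.9  0.3  2.3 -0.4]
carrier in jig x,y mm, yaw, pitch [5.6 2.3] [0.0023 0.0957] res [-0.1 -0.2 -0.6 -0.3 -0.1  0.4  0.8  0.2]
```

Request:
{"api": "send_rows", "payload": {"steps": [[[0.05, -0.02, 0, 0, 0, 0, 8.5], [0.1, -0.04, 0, 0, 0, 0, 8.5], [0.15, -0.06, 0, 0, 0, 0, 8.5], [0.2, -0.08, 0, 0, 0, 0, 8.5], [0.25, -0.1, 0, 0, 0, 0, 8.5], [0.3, -0.12, 0, 0, 0, 0, 8.5], [0.35, -0.15, 0, 0, 0, 0, 8.5], [0.4, -0.18, 0, 0, 0, 0, 8.5]]]}}

```text
clock: 8.6
position: [0.5892, -0.0194, 0.0749]
tool_rot: [0.24, -3.132, 0.0]
force: [0.1, -0.1, -0.1]
width: 0.0851
```

```bash
python3 look.py f wrist;  python3 - <<'E'
import cv2,numpy as np
a=cv2.imread('pics/wrist_f.png')
f=lambda x:cv2.convertScaleAbs(cv2.resize(x,None,fx=6,fy=6,interpolation=cv2.INTER_CUBIC),alpha=1.7)
cv2.imwrite('pics/wf.png',np.hstack([f(a[210:265,105:170]),f(a[210:265,380:445])]))
E
```

```text
8.6 [ 0.5892 -0.0194  0.0749] [ 2.3970e-01 -3.1321e+00  1.0000e-04] [ 0.1 -0.1 -0.1] 0.08509823581770637
round_hole [(array([229. , 404.4]), 0.72)]
slot [(array([229.4, 146.5]), 0.7)]
pin_left [(array([228.1, 406. ]), 0.91)]
pin_right [(array([231.1, 138.8]), 0.6)]
```

View pics/wf.png

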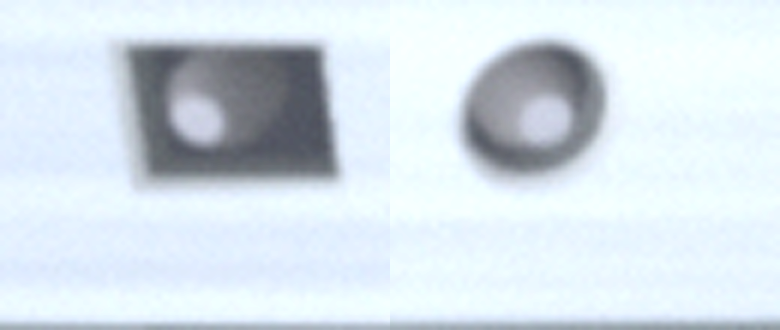

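View pics/wrist_f.png

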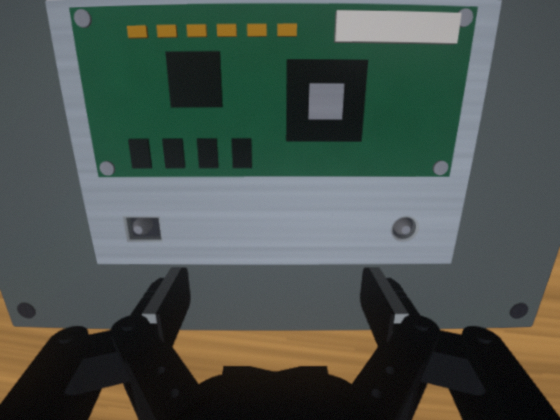

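The plate has dropped and both pins show inside their openings. I'll back off and check that it lies flat.

Request:
{"api": "send_rows", "payload": {"steps": [[[-0.5, 0, 0, 0, 0, 0, 8.5], [-1.5, 0, 0, 0, 0, 0, 8.5], [-3, 0, 0, 0, 0, 0, 8.5], [-3.5, 0, -2, 0, 0, 0, 8.5], [-3.5, 0, -5, 0, 0, 0, 8.5], [-3, 0, -9, 0, 0, 0, 8.5], [-1, 0, -12.5, 0, 0, 0, 8.5], [0.5, 0, -14.5, 0, 0, 0, 8.5], [0.5, 0, -14.5, 0, 0, 0, 8.5], [0.5, 0, -14.5, 0, 0, 0, 8.5]]]}}

```text
clock: 9.85
position: [0.5849, -0.0199, 0.2203]
tool_rot: [-0.24, 3.131, 0.001]
force: [0.5, 0.5, -0.9]
width: 0.0848
```

```bash
python3 look.py g wrist side;  python3 - <<'E'
import cv2,numpy as np
a=cv2.imread('pics/wrist_g.png')
f=lambda x:cv2.resize(x,None,fx=3,fy=3,interpolation=cv2.INTER_CUBIC)
cv2.imwrite('pics/wg1.png',f(a[40:240,130:290]));cv2.imwrite('pics/wg2.png',f(a[40:240,270:430]))
a=cv2.imread('pics/side_g.png');cv2.imwrite('pics/side_gc.png',cv2.resize(a[155:265,215:360],None,fx=5.4,fy=5.4,interpolation=cv2.INTER_CUBIC))
E
```

```text
9.85 [ 0.5849 -0.0199  0.2203] [-2.3980e-01  3.1313e+00  1.0000e-03] [ 0.5  0.5 -0.9] 0.0847966853625409
round_hole [(array([170.6, 341.5]), 0.86), (array([338.3, 303. ]), 0.84)]
slot [(array([171.5, 210. ]), 0.77), (array([328.4, 229.7]), 0.7)]
pin_left [(array([167. , 337.7]), 0.68)]
pin_right [(array([168.5, 205.1]), 0.94)]
```

View pics/wg1.png

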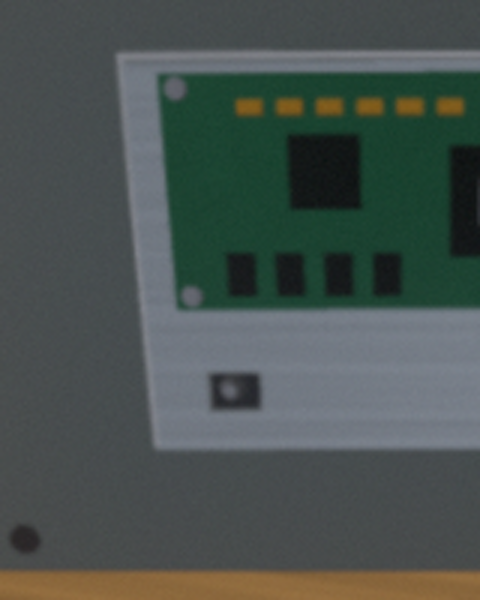

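View pics/wg2.png

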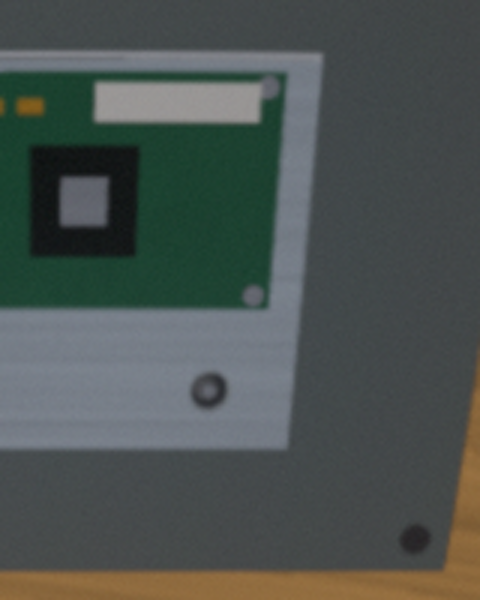

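View pics/side_gc.png

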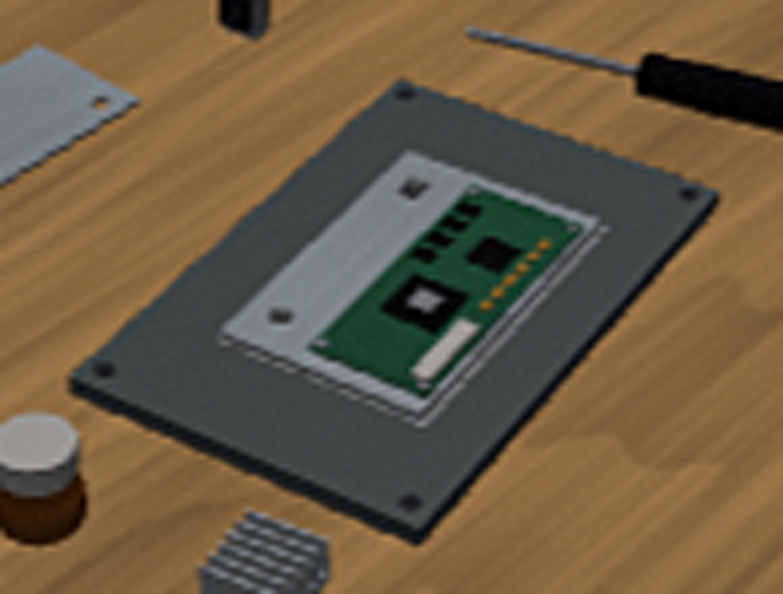

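View pics/wrist_g.png

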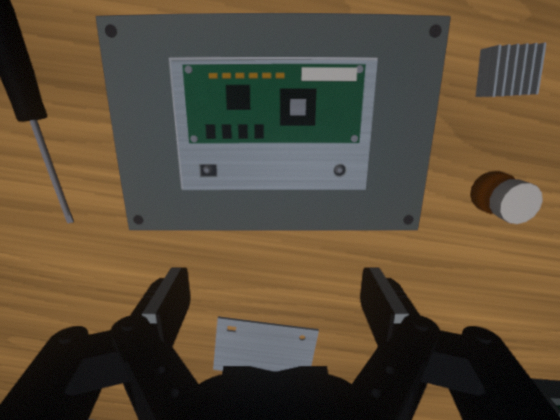

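```bash
python3 - <<'E'
import pickle
from fit import *
k,s,im=pickle.load(open('wrist_g.pkl','rb'))
jp=np.array([.5218,-.0304,.1528])
pt=dict(pm=[181.3,189.7],pp=[366,189.7],slot=[208.7,170.7],hole=[339.7,170],mm=[169,57.7],mp=[377.3,57.7])
jp2=fitjig(k,[[96.5,16],[449.5,15],[128.5,230.5],[418.3,230.3]],[])
fitcar(k,jp,pt);fitcar(k,jp2,pt)
i=robot=None
ki=pickle.load(open('side_g.pkl','rb'))[0]
E
python3 - <<'E'
import cv2,numpy as np
a=cv2.imread('pics/side0.png').astype(int);b=cv2.imread('pics/side_g.png').astype(int)
d=abs(a-b).max(2)
for n,(x0,y0,x1,y1) in dict(jar=(208,228,234,258),hs=(248,245,280,275),sd=(300,155,370,182)).items(): print(n,(d[y0:y1,x0:x1]>30).sum())
E
```

```text
jig [ 0.5219 -0.0306  0.1552] res [-2.  -0.2  1.8  0.   0.   0.5  0.1  0.5]
carrier in jig x,y mm, yaw, pitch [-0.5  0.3] [0.0029 0.0341] res [-0.  -0.5  0.3 -0.8 -1.6 -1.   0.7 -0.5  0.9  1.4 -0.3  0.9]
carrier in jig x,y mm, yaw, pitch [-0.5  0.5] [0.0005 0.0341] res [-0.  -0.5  0.3 -0.8 -1.6 -1.   0.7 -0.5  0.9  1.4 -0.3  0.9]
jar 0
hs 0
sd 0
```

Run:
```python
import pickle
from fit import *
k,s,im=pickle.load(open('wrist_g.pkl','rb'))
jp=np.array([.5219,-.0305,.154])
pt=dict(pm=[181.3,189.7],pp=[366,189.7],slot=[208.7,170.7],hole=[339.7,170])
p,T=fitcar(k,jp,pt)
N=np.array([[-.055,-.085,.005],[-.055,.085,.005],[.055,-.085,.005],[.055,.085,.005],[.037,-.06,.005],[.037,.06,.005]])
for q in ([0,0,0,0],[-.0005,0,0,0.0],[0,0,0,.034]): print(q,proj(k,T(q,N)).round(1).tolist())
a=im[:,:,::-1]
f=lambda x:cv2.resize(x,None,fx=8,fy=8,interpolation=cv2.INTER_CUBIC)
cv2.imwrite('pics/wg3.png',np.vstack([np.hstack([f(a[48:78,160:205]),f(a[48:78,345:390])]),np.hstack([f(a[170:200,165:210]),f(a[170:200,335:380])])]))
```

```text
carrier in jig x,y mm, yaw, pitch [0.4 0.6] [0.0012 0.0184] res [ 0.8  0.1 -0.1 -0.1 -1.1 -0.2  0.5  0.3]
[0, 0, 0, 0] [[169.5, 59.8], [376.5, 59.7], [181.9, 188.8], [364.5, 188.8], [207.3, 169.7], [339.1, 169.6]]
[-0.0005, 0, 0, 0.0] [[169.5, 59.1], [376.5, 59.0], [181.9, 188.2], [364.6, 188.2], [207.2, 169.1], [339.1, 169.1]]
[0, 0, 0, 0.034] [[169.5, 59.6], [376.5, 59.5], [180.7, 189.6], [365.7, 189.6], [206.5, 170.2], [339.8, 170.2]]
```

View pics/wg3.png

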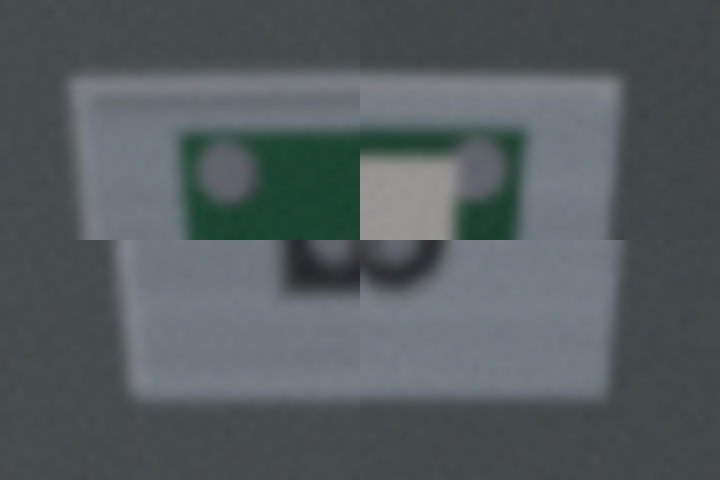

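Run:
```python
import pickle
from fit import *
k,s,im=pickle.load(open('wrist_f.pkl','rb'))
jp=np.array([.5219,-.0305,.154])
_,T=fitcar(k,jp,dict(pm=[97,264],pp=[452,264],slot=[143,228],hole=[403.7,227.7]))
N=np.array([[.055,-.085,.005],[.055,.085,.005],[.037,-.06,.005],[.037,.06,.005],[.056,-.086,0],[.056,.086,0]])
for q in ([0,0,0,0],[0,0,0,.02],[0,0,0,.04]): print(q,proj(k,T(q,N)).round(1).tolist())
a=im[:,:,::-1]
f=lambda x:cv2.resize(x,None,fx=6,fy=6,interpolation=cv2.INTER_CUBIC)
cv2.imwrite('pics/wf3.png',np.hstack([f(a[210:275,85:150]),f(a[210:275,400:465])]))
```

```text
carrier in jig x,y mm, yaw, pitch [0.5 0.8] [0.0016 0.0027] res [-0.1 -0.7 -0.8 -1.  -0.5  0.8  1.4  0.8]
[0, 0, 0, 0] [[95.2, 261.9], [449.2, 262.1], [140.7, 227.5], [403.1, 227.6], [99.1, 258.7], [445.4, 258.9]]
[0, 0, 0, 0.02] [[92.6, 264.0], [451.7, 264.2], [139.0, 228.8], [404.7, 228.9], [96.7, 260.9], [447.8, 261.1]]
[0, 0, 0, 0.04] [[89.9, 266.0], [454.2, 266.3], [137.3, 230.2], [406.4, 230.3], [94.2, 263.0], [450.2, 263.3]]
```

View pics/wf3.png

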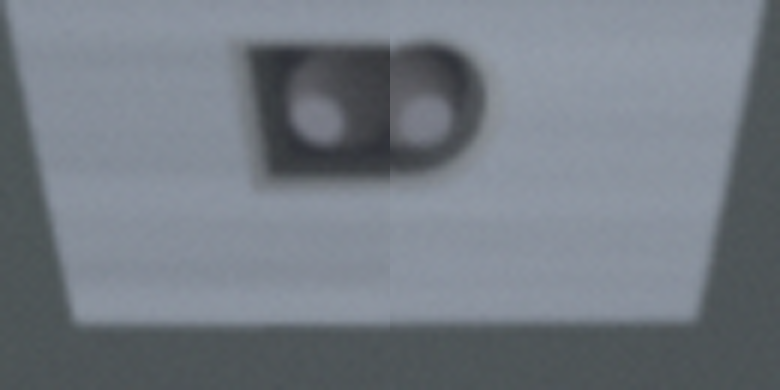

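The measured width of the +x edge is 354.0 px. The flat model gives 354.0, and a 0.02 rad tilt would give 359.1, so the plate lies flat. The fingers are clear, so I'm handing in.

```bash
python3 -c "
from plant import robot
print(robot.sign_off(), robot.state()['clock'])"
```

```text
the job is handed in; nothing more can be done
the job is handed in; nothing more can be done
```

The carrier is seated on both pins and lies flat. I handed the job in at about 10 s on the robot's clock, and the hand-in reports no verdict.

**What I did:** I took the middle-sized plate, the one on the jig with the green board. With the fingers open I pushed its far (+x) edge about 22 mm towards the robot at 10 mm/s or slower. Over the last 4 mm I added a small sideways drag to correct about 2 mm of y error. It dropped over the pins, and I drew the fingers back and up.

**Last checks:**
- **Seating:** The close wrist picture shows both pins inside their openings. The carrier is within about 1 mm of its seated position, and its turn is about 0.001 rad.
- **Flatness:** The width of the +x edge matches a flat plate (354.0 px measured and predicted). The close-up fit gave a tilt of 0.003 rad.
- **Forces:** The wrist force stayed near 1 N in the readings at the end of each move.
- **Bystanders:** The jar, heat sink and screwdriver look unchanged in the side view.
- **Fingers:** They ended well clear, with the TCP at z 0.22 m.

**Checks that disagreed:**
- The first fit after the drop gave a tilt of 0.034 rad. I had taken the jig's white outline for the plate's -x edge.
- A fit on that same picture without those points gave 0.018 rad, but tilt is poorly determined in that view. The close-up check above settled it as flat.

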